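Torch back on its sloped charging stand

ROBOT

A 6-joint arm with a two-finger parallel gripper is mounted at the origin on the work surface. World frame = base frame: x ahead of the robot, y to its left, z up, the work surface at z = 0. Lengths are in mm, angles in rad, forces in N, time in s.
With the tool pointing down it reaches from about 350 to 775 mm from the base axis. Payload 7.3 kg.
Tool frame: the origin (TCP) lies midway between the tips of the shut fingers; the grasp point (between the pads) lies 19 mm behind it; z points along the fingers, y is the line along which they close (so a half turn about z gives the same grasp; the last joint's range is limited). The gripper opens to 92 mm and grips with 3 to 60 N. Pads are 19 mm wide; open, the fingers measure 130 mm over their backs; the gripper's body (75 mm by 190 mm) begins 47 mm behind the grasp point.
Start: joints at [-1.276, 0.342, 1.524, -0, 1.275, -0.146], TCP at [224.023, -474.827, 204.341] pointing down, gripper open.
Joint ranges: [-2.53, 2.53], [-0.77, 2.02], [0.04, 2.7], [-1, 4.14], [0.28, 2.66], [-3.11, 3.11]. Speed limits (rad/s): [2.57, 2.57, 3.14, 3.14, 3.14, 3.14].

INTERFACE

Orientations are given as [roll, pitch, yaw] about the fixed x, y, z axes, in that order (R = Rz(yaw) Ry(pitch) Rx(roll)).
In Python, from plant import bot gives the robot as it stands.
- The arm moves only by the tool jog_arm, never from a script. Its arguments are lists of equal length, an entry for each row: "dp": the shift along the tool's x, y, z in m, a list of three; "twist": the turn about the tool's z in degrees. A call has 1 to 10 rows; each row shifts and turns the commanded pose from where the row before left it, along the tool's axes as they then stand; what a row does not reach is not made up. A row lasts 1/8 s, in which the tool goes at most 62.5 mm and 10.7 degrees, less where a joint would pass 70% of its speed; a pose out of reach is approached as far as the arm can. A call is refused whole if a number of a shift passes 0.0625 or a number of a turn 10.7, either way. A call with a gripper value outside its range is refused whole. "jaw" is the finger opening in m, from 0 to 0.0918, set as the call begins (left out, the last holds). The fingers move at their own pace and stop on an object; the grip force is fixed at half the most. Time passes only in rows, so rows that do not move let the fingers close. It gives the time, the measured TCP pose, the force, the opening and the grip force at its end, in the units of the state.
- bot.get_obs(): the state, without advancing time (a new reading comes with each control period).
- bot.capture(name): name is "scene" or "top"; returns the picture (384x512x3 uint8, blue, green, red); there is no depth.
- bot.camera_params(name): a dict with "fx", "fy", "cx", "cy" (pixels), "R" (3x3) and "t" (3): a world point X has camera coordinates R X + t. Camera axes: x right, y down, z forward; pixel columns grow to the right and rows downward; lengths in mm; the calibration is good to about 2 mm. A picture is of the moment at which its call begins. camera_params takes no time and is no camera call.
- bot.close_job(): hands the job in; it is judged then, once.
Trained networks look in the newest picture that a camera, given by its name, has taken for a name from the list of things; names that differ only in an ending like _2 or _b are one class to them, and where a whole thing is asked for, a point or a joint stands for the part that bears it (a point fixed in the world has none). Each returns a list of dicts, best first, with "confidence" (0 to 1); they miss things now and then, are a little off and sometimes report something else, mostly with a low value. They report only what shows in the picture. A call takes as long as a camera call. They do not tell look-alikes from the thing itself.
- bot.find_in(camera, label): "bbox" ([centre column, centre row, width, height] in pixels, round what is visible of it).
- bot.masks_of(camera, label): "pixels" (384x512 bool, what is visible of it) and "bbox" ([centre column, centre row, width, height] in pixels, round what is visible of it).
The state is a dict: "time": time; "joint_positions": joint angles; "dq": joint speeds; "tau": joint torques, N m; "tool_pos": TCP position; "tcp_rot": TCP orientation; "contact_force": force on the tool from outside, world axes, zero at the start; "moment": the same for the moment, N m; "grip_width": finger opening in mm; "finger_force": force on a finger pad.
Only numpy, scipy, OpenCV 4.12 (cv2) and the standard library are available. Lean on these libraries where they do the work, as an engineer would, in place of code of your own. Each camera call takes 0.05 s, during which the arm holds its last target. There are 200 camera calls.

TASK

Put the yellow torch back on its charging stand: lay it along the narrow sloped rail, clip side up and lens at the high end, with its tail down against the stop at the foot of the rail. Keep hold of it until it is resting on the rail, then let go and leave it lying there, and do not disturb the other things on the ledge.

Things in the scene. Friction and masses are not known exactly. Their poses are not given: they have to be found in the camera images.
- torch: Yellow box-shaped torch, mm: 160 long, 36 wide, 32 thick; black head (last 40) 42 wide, 36 thick, underside flush; dark rubber tail. Steel spring clip on top of the rear half, up to 42 above the underside. Origin: centre of the underside, 80 from either end; x along it to the lens, y across, z up out of the clip side. Starts lying on its underside; about 0.25 kg.
- torch_lens (a point): Centre of the torch's lens, at the end of the head: 80 along x and 18 above the underside from the torch's origin.
- stand: Fixed grey charging stand: base plate 200 x 100 x 14, carrying the sloped black rail on two posts 20 wide. Origin: centre of the base's underside, on the ledge. x points horizontally to the rail's high end, z up.
- rail: The stand's black rail: 140 long, 26 wide, 16 thick, no sides, rising at 30 degrees. Origin: middle of its upper face where it meets the stop at its foot, 62 above the ledge; x up the slope, y level across, z square out of the face. Stop: block 40 wide, 20 high above the face, two brass contacts. A torch fully home has its origin at x 80, y 0, z 0 here.
- screwdriver: Black-handled screwdriver lying flat, 200 long; bystander. Origin at its underside.
- lamp_base: White ceramic lamp base, 110 across, 62 high; bystander. Origin at the centre of its underside.
- bulb: Glass spotlight bulb standing on its face, 66 across, 103 high; bystander. Origin at the centre of its underside.
- tape: Roll of blue tape, 110 across, 48 high; bystander. Origin at the centre of its underside.
- jar: Amber glass jar with steel lid, 72 across, 85 high; bystander. Origin at the centre of its underside.
- paint_tin: Small paint tin, 84 across, 110 high; bystander. Origin at the centre of its underside.
- crates: Two clear plastic crates nested in a stack, 360 x 270, 258 high with the rims; fixed. Origin at the centre of the underside, long side along x.
- toolbox: Red toolbox, 400 x 190, 190 high with its handle; fixed. Origin at the centre of the underside, long side along x.
Not all that is in view belongs to the job. Of the things that look like the torch, the middle-sized one is meant.

How it is judged:
By the outcome, as a careful person would: the job done as asked, in the order asked, and still so for the second after the job is handed in, with the robot touching nothing.
It also fails if it takes over 40 s, if anything falls off the work surface, if the arm or the gripper's body presses on something with over 40 N, if the wrist force passes 120 N, or if a joint passes its speed limit or range.

## Working session

There is one attempt and no reset: what is moved stays moved. The work goes in short steps, Python scripts to look and compute and a tool call to move; the robot and the scene stay as the last step left them, time stands still between calls to the robot, and variables do not carry over. Pictures are saved under pics/ and viewed, at most 10 in all, crops included, and the job is handed in when it is done.

Besides the shell and the picture viewer there is one more tool, called after "Request:" as a command line: name --pt "numbers of a row" for each row, then --argument value for the rest. jog_arm: Moves the arm, as the interface text tells. Its arguments: {"type":"object","properties":{"dp":{"type":"array"},"twist":{"type":"array"},"jaw":{"type":"number"}},"required":["dp","twist"]}

```bash
ls; mkdir -p pics
python3 - <<'E'
from plant import bot
import cv2,numpy as np
for n in("scene","top"):
    im=bot.capture(n); cv2.imwrite(f"pics/{n}0.png",im)
    p=bot.camera_params(n); print(n,{k:np.round(v,3).tolist() for k,v in p.items()})
    for l in("torch","stand","rail","torch_lens"):
        print(l,[(np.round(d['bbox']).tolist(),round(d['confidence'],2)) for d in bot.find_in(n,l)])
print(bot.get_obs())
E
```

```text
pics
scene {'fx': 396.858, 'fy': 396.858, 'cx': 249.652, 'cy': 190.613, 'R': [[-0.274, 0.962, 0.01], [0.644, 0.191, -0.741], [-0.714, -0.197, -0.672]], 't': [139.949, -309.03, 1717.794]}
torch [([180.0, 174.0, 15.0, 37.0], 0.89), ([138.0, 187.0, 31.0, 15.0], 0.71), ([311.0, 166.0, 55.0, 44.0], 0.58)]
stand [([317.0, 215.0, 55.0, 57.0], 0.88), ([158.0, 226.0, 44.0, 37.0], 0.49)]
rail [([322.0, 196.0, 29.0, 19.0], 0.64)]
torch_lens [([138.0, 187.0, 32.0, 8.0], 0.86), ([180.0, 171.0, 13.0, 34.0], 0.83), ([310.0, 166.0, 54.0, 40.0], 0.7)]
top {'fx': 388.955, 'fy': 388.955, 'cx': 250.221, 'cy': 189.365, 'R': [[-0.016, -1.0, 0.004], [-0.984, 0.015, -0.18], [0.18, -0.007, -0.984]], 't': [18.081, 510.027, 1672.634]}
torch [([215.0, 237.0, 47.0, 32.0], 0.89), ([313.0, 197.0, 24.0, 35.0], 0.78)]
stand [([201.0, 177.0, 37.0, 50.0], 0.76), ([315.0, 199.0, 23.0, 34.0], 0.73)]
rail [([195.0, 180.0, 19.0, 31.0], 0.5)]
torch_lens [([217.0, 235.0, 46.0, 34.0], 0.97), ([313.0, 200.0, 23.0, 35.0], 0.71)]
{'time': 0.5, 'joint_positions': array([-1.27594777e+00,  3.42050676e-01,  1.52412489e+00,  1.65925716e-05,
        1.27539257e+00, -1.45989076e-01]), 'dq': array([ 6.71064793e-04, -8.86214640e-05, -1.18015208e-03,  5.11125608e-04,
        1.11152530e-03,  4.56722688e-04]), 'tau': array([-1.17649255e-03, -4.30815446e+01, -2.44313353e+01,  7.16879591e-02,
        4.90075315e-02, -6.25821315e-06]), 'tool_pos': array([ 224.0495451 , -474.80365619,  204.30548113]), 'tcp_rot': array([ 3.14156609e+00, -1.21394058e-05,  4.40832802e-01]), 'contact_force': array([ 0.26112068, -0.06387081, -1.18586029]), 'moment': array([-0.02925098,  0.01303226, -0.00501939]), 'finger_force': 0.0, 'grip_width': 91.99862821532938}
```

Run:
```python
import cv2
a=cv2.imread("pics/scene0.png")[130:270,80:360]; cv2.imwrite("pics/sc.png",cv2.resize(a,None,fx=2.8,fy=2.8,interpolation=2))
a=cv2.imread("pics/top0.png")[110:290,130:370]; cv2.imwrite("pics/tc.png",cv2.resize(a,None,fx=3.3,fy=3.3,interpolation=2))
```

```text
(no output)
```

View pics/sc.png

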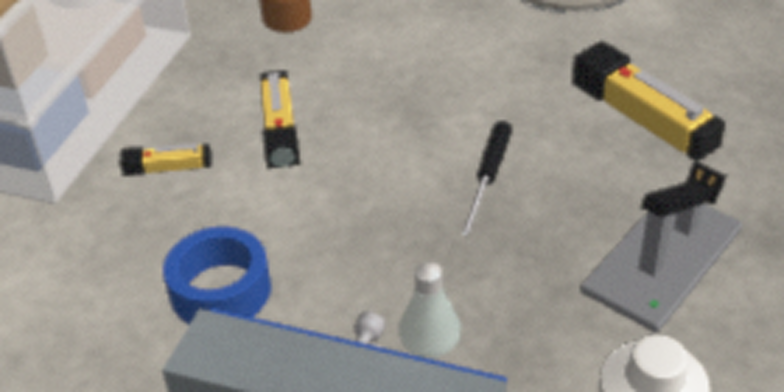

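View pics/tc.png

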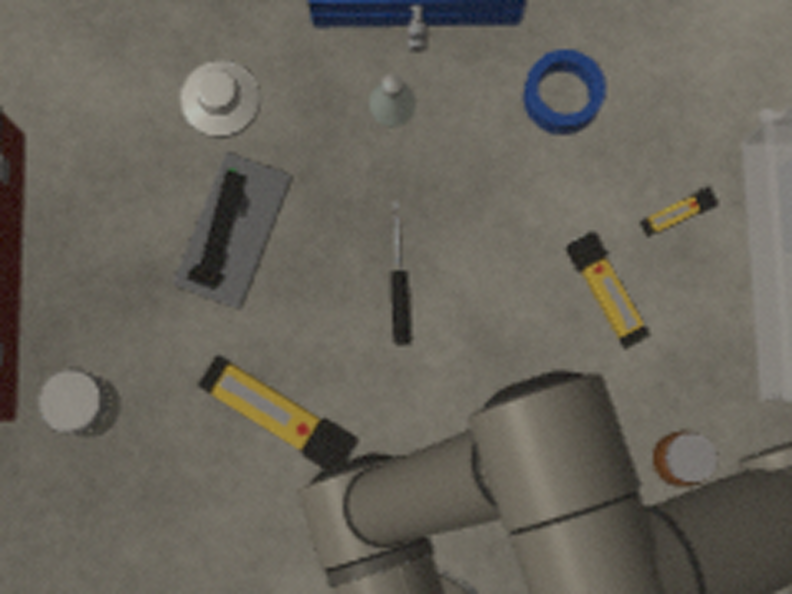

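View pics/top0.png

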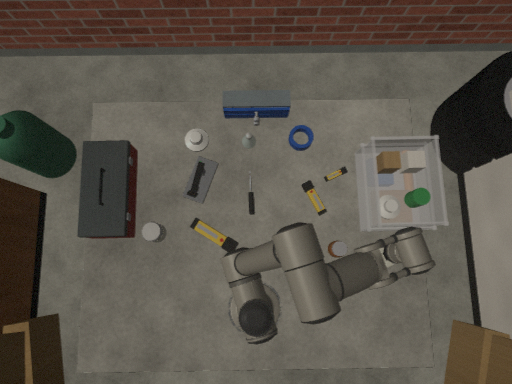

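Scene/top: three torch-like things. In the top image they are at (215,235), the largest; (315,198), middle-sized; and (336,174), smallest. In the scene image these are (311,166), (180,172) and (138,187). The middle one should be about 160 mm long. I'll measure all three and fit the middle torch and the rail to their silhouettes.

```bash
cat > h.py <<'E'
import numpy as np,cv2
from plant import bot
from scipy.optimize import minimize
P={n:bot.camera_params(n) for n in("scene","top")}
def proj(n,X):
    p=P[n];c=np.atleast_2d(X)@np.array(p["R"]).T+p["t"]
    return np.c_[p["fx"]*c[:,0]/c[:,2]+p["cx"],p["fy"]*c[:,1]/c[:,2]+p["cy"]]
def ground(n,uv,z):
    p=P[n];R=np.array(p["R"]);o=-R.T@p["t"]
    d=R.T@[(uv[0]-p["cx"])/p["fx"],(uv[1]-p["cy"])/p["fy"],1]
    return o+d*(z-o[2])/d[2]
def box(x0,x1,y0,y1,z0,z1): return np.array([[x,y,z] for x in(x0,x1) for y in(y0,y1) for z in(z0,z1)],float)
def sil(n,parts,roi,S=6):
    c0,r0,w,h=roi; m=np.zeros((h*S,w*S),np.uint8)
    for X in parts:
        q=(proj(n,X)-[c0-.5,r0-.5])*S-.5
        cv2.fillConvexPoly(m,cv2.convexHull(np.round(q).astype(np.int32)),1)
    return cv2.resize(m.astype(np.float32),(w,h),interpolation=cv2.INTER_AREA)
def Rz(a): return np.array([[np.cos(a),-np.sin(a),0],[np.sin(a),np.cos(a),0],[0,0,1]])
def Ry(a): return np.array([[np.cos(a),0,np.sin(a)],[0,1,0],[-np.sin(a),0,np.cos(a)]])
torch=[box(-80,40,-18,18,0,32),box(40,80,-21,21,0,36),box(-60,0,-6,6,32,42)]
rail=[box(0,140,-13,13,-16,0),box(-12,0,-20,20,-16,20)]
def fit(parts,T,obs,x0,steps):
    # obs: {cam:(roi,mask float)}
    def f(x):
        c=0
        for n,(roi,m) in obs.items():
            s=sil(n,[T(x,X) for X in parts],roi); c+=np.abs(s-m).sum()/m.sum()
        return c
    sim=np.array([x0]+[np.array(x0)+np.eye(len(x0))[i]*steps[i] for i in range(len(x0))])
    r=minimize(f,x0,method="Nelder-Mead",options=dict(initial_simplex=sim,xatol=.01,fatol=1e-4,maxiter=400))
    return r.x,r.fun
Tflat=lambda x,X:X@Rz(x[2]).T+[x[0],x[1],0]
Trail=lambda x,X:X@Ry(-np.pi/6).T@Rz(x[2]).T+[x[0],x[1],62]
E
python3 - <<'E'
from h import *
for n in P:
    bot.capture(n)
    for d in bot.masks_of(n,"torch"):
        m=d["pixels"].astype(np.uint8); r=cv2.minAreaRect(cv2.findNonZero(m)); b=cv2.boxPoints(r)
        e=[(b[i]+b[(i+1)%4])/2 for i in range(4)]; g=[ground(n,q,18)[:2] for q in e]
        print(n,np.round(d["bbox"]),round(d["confidence"],2),"dims",np.round([np.hypot(*(g[0]-g[2])),np.hypot(*(g[1]-g[3]))]),"c",np.round(ground(n,r[0],18)))
# middle torch
obs={}
for n,c in(("top",(315,198)),("scene",(180,172))):
    for d in bot.masks_of(n,"torch"):
        if np.hypot(d["bbox"][0]-c[0],d["bbox"][1]-c[1])<10:
            roi=(c[0]-35,c[1]-35,70,70); obs[n]=(roi,d["pixels"][roi[1]:roi[1]+70,roi[0]:roi[0]+70].astype(np.float32)); break
h=ground("top",(130+583/3.3,110+245/3.3),18)[:2];t=ground("top",(130+635/3.3,110+340/3.3),18)[:2]
x0=[*(h+t)/2,np.arctan2(*(h-t)[::-1])]; print("x0",np.round(x0,2),np.hypot(*(h-t)),list(obs))
for k in [list(obs)]+[[q] for q in obs]:
    print("torch",k,fit(torch,Tflat,{q:obs[q] for q in k},x0,[10,10,.1]))
# rail
obs={}
for n in P:
    im=cv2.cvtColor(bot.capture(n),cv2.COLOR_BGR2GRAY)
    roi={"top":(180,155,45,50),"scene":(305,183,40,32)}[n]
    g=im[roi[1]:roi[1]+roi[3],roi[0]:roi[0]+roi[2]]
    obs[n]=(roi,np.clip((62-g.astype(np.float32))/25,0,1))
    if n=="scene": print(g[:, ::2])
lo=ground("top",(130+207/3.3,110+275/3.3),70)[:2];hi=ground("top",(130+235/3.3,110+172/3.3),130)[:2]
x0=[*lo,np.arctan2(*(hi-lo)[::-1])];print("rail x0",np.round(x0,2),np.hypot(*(hi-lo)))
for k in [list(obs)]+[[q] for q in obs]:
    print("rail",k,fit(rail,Trail,{q:obs[q] for q in k},x0,[10,10,.1]))
E
```

```text
scene [310. 166.  56.  44.] 0.62 dims [251. 109.] c [303. 173.  18.]
scene [179. 172.  16.  36.] 0.61 dims [195.  43.] c [ 478. -273.   18.]
top [214. 237.  46.  33.] 0.81 dims [224.  57.] c [312. 173.  18.]
top [314. 196.  24.  36.] 0.67 dims [162.  52.] c [ 476. -277.   18.]
top [338. 175.  26.  13.] 0.59 dims [ 28. 110.] c [ 579. -377.   18.]
x0 [ 4.6932e+02 -2.7709e+02  4.6000e-01] 146.48734903645047 ['top', 'scene']
torch ['top', 'scene'] (array([ 473.44843081, -274.85854847,    0.47644969]), np.float64(0.19759529829025269))
torch ['top'] (array([ 4.74574617e+02, -2.74447718e+02,  4.61833334e-01]), np.float64(0.09588067978620529))
torch ['scene'] (array([ 471.02544638, -276.11270803,    0.47751647]), np.float64(0.09654033929109573))
[[157 149 149 145 149 147 147 151 129 104  76  15  31  37  37  95 147 149
  148 152]
 [153 155 149 147 151 155 148 153 147 130  72  27  26  38  67 133 156 151
  145 150]
 [154 161 155 150 154 159 154 152 148 146  92  26  27  50 131 150 158 150
  148 150]
 [153 159 154 153 150 157 156 151 152 151 134  56  41  91 147 151 157 154
  152 150]
 [154 158 15
[... 2063 characters left out ...]
85  69  75 112 125 128 129 129 127 129
  132 139]
 [122 126 126  74  72  78 115 123 113  79  76 120 130 127 128 128 128 130
  131 134]
 [125 127 117  74  72  77 115 128 125 112  85 125 128 130 128 129 130 129
  140 127]
 [127 127 117  72  72  78 115 126 129 123 112 129 130 130 128 124 127 128
  138 137]]
rail x0 [ 4.9215e+02  2.6049e+02 -3.4000e-01] 131.01980900981158
rail ['scene', 'top'] (array([ 4.99726624e+02,  2.61412977e+02, -3.57044799e-01]), np.float64(0.6346324682235718))
rail ['scene'] (array([ 4.96252006e+02,  2.60490478e+02, -3.06679376e-01]), np.float64(0.42107653617858887))
rail ['top'] (array([ 4.98217888e+02,  2.63008031e+02, -3.75610962e-01]), np.float64(0.1592797338962555))
```

Lengths from the top view are about 224, 162 and 110 mm, so the middle one at top (315,198) is the 160 mm torch. Next I'll refine the rail fit, since the big torch's tail got into the scene region, and confirm both in one enlarged crop.

Run:
```python
from h import *
obs={};ims={}
for n in P:
    ims[n]=bot.capture(n); im=cv2.cvtColor(ims[n],cv2.COLOR_BGR2GRAY).astype(np.float32)
    roi={"top":(180,155,45,50),"scene":(305,188,40,24)}[n]
    g=im[roi[1]:roi[1]+roi[3],roi[0]:roi[0]+roi[2]]
    if n=="top": m=np.clip((118-g)/85,0,1)
    else:
        m=(g<64).astype(np.uint8); m=cv2.morphologyEx(m,cv2.MORPH_CLOSE,np.ones((5,5),np.uint8)).astype(np.float32)
    obs[n]=(roi,m)
x0=[498,261.5,-.36]
for k in [list(obs)]+[[q] for q in obs]:
    x,f=fit(rail,Trail,{q:obs[q] for q in k},x0,[8,8,.08]); print("rail",k,x.round(3),f)
    if len(k)==2: xr=x
xt=[473.5,-275,.47]
out=[]
for n,c in(("top",(200,180)),("scene",(320,195)),("top",(315,198)),("scene",(180,172))):
    S=9;a=cv2.resize(ims[n][c[1]-20 -10:c[1]+30,c[0]-21:c[0]+21],None,fx=S,fy=S,interpolation=2)
    parts=[Trail(xr,X) for X in rail] if c[0] in(200,320) else [Tflat(xt,X) for X in torch]
    for X in parts:
        q=(proj(n,X)-[c[0]-21.5,c[1]-30.5])*S
        cv2.polylines(a,[cv2.convexHull(np.round(q).astype(np.int32))],True,(0,0,255) if 0 else (255,0,255),1)
    out.append(a)
o=np.hstack(out); cv2.imwrite("pics/fit.png",cv2.resize(o,(800,int(o.shape[0]*800/o.shape[1]))))
```

```text
rail ['scene', 'top'] [ 4.98090e+02  2.62665e+02 -3.42000e-01] 0.8403425812721252
rail ['scene'] [ 4.97131e+02  2.63058e+02 -3.33000e-01] 0.15704365074634552
rail ['top'] [ 4.99354e+02  2.63250e+02 -3.77000e-01] 0.6590784788131714
```

View pics/fit.png

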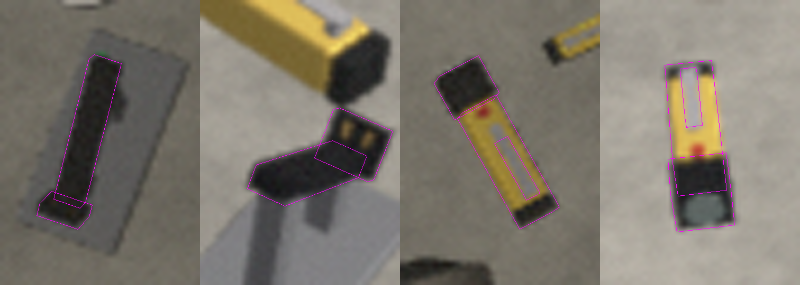

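The crop shows the torch outline fitting in both views: lens at the far (+x) end, yaw about 0.47, centre (473.5,-275). The rail outline also fits, with its foot at about (498,262.5) and yaw about -0.36. The tool can't be tilted, so the rail itself will have to tip the torch in the grip. First I'll go above the torch.

Request:
jog_arm --pt "0.039 -0.0093 0" --pt "0.039 -0.0093 0" --pt "0.039 -0.0093 0" --pt "0.039 -0.0093 0" --pt "0.039 -0.0093 0" --pt "0.039 -0.0093 0" --pt "0.039 -0.0093 0.02" --pt "0.038 -0.0093 0.04" --pt "0 0 0.04" --pt "0 0 0" --twist '[0, 0, 0, 0, 0, 0, 0, 0, -1.7, 0]' --jaw 0.0918

```text
time: 2.25
tool_pos: [472.0, -273.2, 101.8]
tcp_rot: [-3.136, 0.003, 0.471]
contact_force: [0.2, -0.6, 0.3]
grip_width: 91.7
finger_force: 0.0
```

Run:
```python
from h import *
# plate fit for yaw (top: grey darker/lighter is awkward -> use stand mask)
obs={}
for n,c in(("top",(201,177)),("scene",(317,215))):
    bot.capture(n)
    for d in bot.masks_of(n,"stand"):
        if np.hypot(d["bbox"][0]-c[0],d["bbox"][1]-c[1])<12:
            roi=(c[0]-45,c[1]-45,90,90); obs[n]=(roi,d["pixels"][roi[1]:roi[1]+90,roi[0]:roi[0]+90].astype(np.float32)); break
    else: print("miss",n)
# x = rail x,y,yaw, plate offset along x
def T(x,X): 
    return X
def f(x):
    c=0
    for n,(roi,m) in obs.items():
        parts=[Trail(x,X) for X in rail]+[box(x[3]-100,x[3]+100,-50,50,0,14)@Rz(x[2]).T+[x[0],x[1],0]]
        c+=np.abs(sil(n,parts,roi)-m).sum()/m.sum()
    return c
x0=np.array([498,262.5,-.365,60]); 
r=minimize(f,x0,method="Nelder-Mead",options=dict(initial_simplex=np.vstack([x0]+[x0+np.eye(4)[i]*[8,8,.08,15][i] for i in range(4)])))
print(r.x.round(3),r.fun,f(x0)); o=bot.get_obs(); print(o["time"],o["tool_pos"].round(1),o["tcp_rot"].round(3))
```

```text
[ 4.98716e+02  2.62686e+02 -3.71000e-01  7.20280e+01] 0.1507600098848343 0.32399774
2.45 [ 474.3 -276.1  106.3] [ 3.138e+00 -1.000e-03  4.690e-01]
```

Request:
jog_arm --pt "0 0 0.025" --pt "0 0 0.025" --pt "0 0 0.025" --pt "0 0 0.015" --pt "0 0 0.01" --pt "0 0 0" --twist '[0, 0, 0, 0, 0, 0]'

```text
time: 3.2
tool_pos: [473.6, -275.0, 4.4]
tcp_rot: [3.142, 0.0, 0.47]
contact_force: [-0.3, -0.4, -0.4]
grip_width: 91.9
finger_force: 0.0
```

Request:
jog_arm --pt "0 0 0" --pt "0 0 0" --pt "0 0 0" --pt "0 0 0" --pt "0 0 0" --twist '[0, 0, 0, 0, 0]' --jaw 0.02

```text
time: 3.82
tool_pos: [473.6, -274.9, 4.4]
tcp_rot: [3.141, -0.0, 0.47]
contact_force: [0.1, 0.1, 0.0]
grip_width: 46.3
finger_force: 0.0
```

Still closing.

Request:
jog_arm --pt "0 0 0" --pt "0 0 0" --pt "0 0 0" --pt "0 0 0" --twist '[0, 0, 0, 0]'

```text
time: 4.32
tool_pos: [473.4, -274.7, 4.3]
tcp_rot: [-3.141, 0.0, 0.47]
contact_force: [-0.8, 1.2, 1.7]
grip_width: 35.5
finger_force: 30.0
```

Request:
jog_arm --pt "0 0 -0.02" --pt "0 0 -0.04" --pt "0 0 -0.05" --pt "0 0 -0.05" --pt "0 0 -0.05" --pt "0 0 0" --twist '[0, 0, 0, 0, 0, 0]'

```text
time: 5.08
tool_pos: [475.3, -276.2, 218.2]
tcp_rot: [3.134, -0.003, 0.47]
contact_force: [-0.6, 0.2, -3.3]
grip_width: 35.5
finger_force: 30.0
```

Request:
jog_arm --pt "0 0 0" --pt "0 0 0" --pt "0 0 0" --pt "0 0 0" --pt "0 0 0" --pt "0 0 0" --pt "-0.0077 -0.0425 0" --pt "-0.0077 -0.0425 0" --pt "-0.0077 -0.0425 0" --pt "-0.0077 -0.0425 0" --twist '[8.0, 8.0, 8.0, 8.0, 8.0, 8.2, 0, 0, 0, 0]'

```text
time: 6.32
tool_pos: [505.7, -103.7, 212.3]
tcp_rot: [3.141, 0.003, -0.371]
contact_force: [0.6, -0.1, -2.2]
grip_width: 35.4
finger_force: 30.0
```

Request:
jog_arm --pt "-0.0077 -0.0425 0" --pt "-0.0077 -0.0425 0" --pt "-0.0077 -0.0425 0" --pt "-0.0077 -0.0425 0" --pt "-0.0077 -0.0425 0" --pt "-0.0077 -0.0425 0" --pt "-0.0077 -0.0425 0" --pt "-0.0077 -0.0425 0" --pt "0 0 0" --pt "0 0 0" --twist '[0, 0, 0, 0, 0, 0, 0, 0, 0, 0]'

```text
time: 7.58
tool_pos: [571.5, 233.4, 212.4]
tcp_rot: [3.139, 0.002, -0.37]
contact_force: [0.0, -0.1, -2.9]
grip_width: 35.2
finger_force: 30.0
```

Run:
```python
from h import *
o=bot.get_obs(); p=o["tool_pos"]; yaw=o["tcp_rot"][2]; print(o["time"],p.round(1),o["tcp_rot"].round(3),o["joint_positions"].round(2),o["contact_force"].round(1))
out=[]
obs={}
for n in P:
    im=bot.capture(n); x=[p[0],p[1],yaw]
    c=proj(n,[p[0],p[1],150])[0].astype(int)
    S=10;a=cv2.resize(im[c[1]-28:c[1]+28,c[0]-38:c[0]+38],None,fx=S/2,fy=S/2,interpolation=2)
    for X,col in [(Tflat(x,X)+[0,0,p[2]-4],(255,0,255)) for X in torch]+[(Trail([498.7,262.7,-.371],X),(0,255,0)) for X in rail]:
        q=(proj(n,X)-[c[0]-38.5,c[1]-28.5])*S/2
        cv2.polylines(a,[cv2.convexHull(np.round(q).astype(np.int32))],True,col,1)
    out.append(a)
cv2.imwrite("pics/above.png",np.hstack(out))
```

```text
7.575 [571.5 233.4 212.4] [ 3.139e+00  2.000e-03 -3.700e-01] [ 0.26  0.51  1.23 -0.    1.4   2.21] [ 0.  -0.1 -2.9]
```

View pics/above.png

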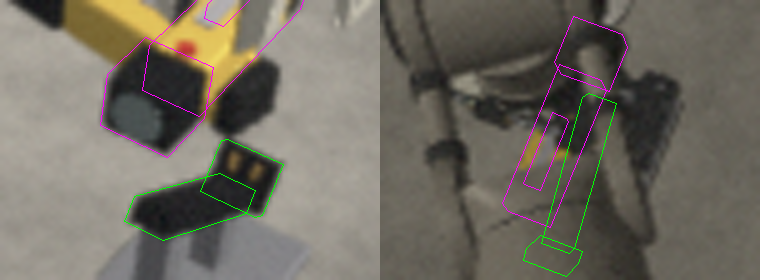

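The scene panel shows the held torch matching its predicted outline (lens at crop (135,115)), level and in line with the rail. I'll descend in steps until the rail's high end tips it.

Request:
jog_arm --pt "0 0 0.02" --pt "0 0 0.025" --pt "0 0 0.02" --pt "0 0 0.01" --pt "0 0 0.003" --pt "0 0 0.003" --pt "0 0 0.003" --pt "0 0 0" --twist '[0, 0, 0, 0, 0, 0, 0, 0]'

```text
time: 8.68
tool_pos: [571.4, 234.6, 132.2]
tcp_rot: [-3.141, 0.0, -0.37]
contact_force: [-7.5, -0.3, 6.8]
grip_width: 35.5
finger_force: 30.0
```

Request:
jog_arm --pt "0 0 0.003" --pt "0 0 0.003" --pt "0 0 0.003" --pt "0 0 0" --twist '[0, 0, 0, 0]'

```text
time: 9.18
tool_pos: [569.5, 235.4, 122.8]
tcp_rot: [-3.142, 0.004, -0.37]
contact_force: [-12.7, 3.4, 9.0]
grip_width: 35.3
finger_force: 30.0
```

```bash
cat > look.py <<'E'
from h import *
import sys
o=bot.get_obs(); p=o["tool_pos"]; print(o["time"],p.round(1),o["tcp_rot"].round(3),o["contact_force"].round(1),o["moment"].round(2))
yaw=o["tcp_rot"][2]; n="scene"; im=bot.capture(n); c=proj(n,[p[0],p[1],150])[0].astype(int)
def pic(th,s=0,h=23):
    a=cv2.resize(im[c[1]-35:c[1]+35,c[0]-35:c[0]+45],None,fx=7,fy=7,interpolation=2)
    g=p+[0,0,19]
    L=[((X-[s,0,h])@Ry(-th).T@Rz(yaw).T+g,(255,0,255)) for X in torch]+[(Trail([498.7,262.7,-.371],X),(0,255,0)) for X in rail]
    for X,col in L:
        q=(proj(n,X)-[c[0]-35.5,c[1]-35.5])*7
        cv2.polylines(a,[cv2.convexHull(np.round(q).astype(np.int32))],True,col,1)
    return a
th=np.radians(float(sys.argv[2])); cv2.imwrite(sys.argv[1],pic(th))
E
python3 look.py pics/tilt1.png 15
```

```text
9.175 [569.5 235.4 122.8] [-3.142  0.004 -0.37 ] [-12.7   3.4   9. ] [ 0.54  2.05 -0.06]
```

View pics/tilt1.png

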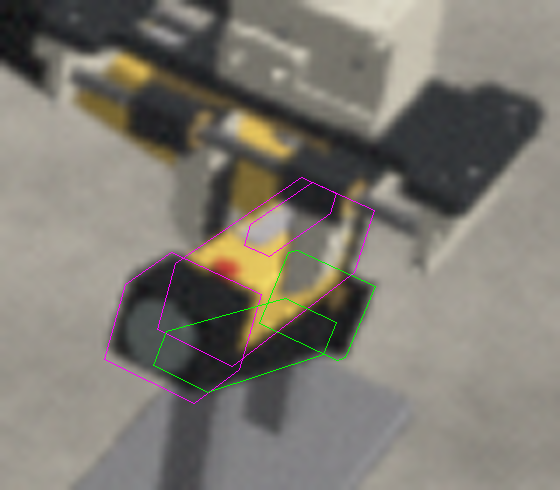

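Scene crop: the torch has tipped nose-up on the rail's high end, by a bit more than 15°. Its lens is at crop (155,330). I'll carry on to full tilt.

Request:
jog_arm --pt "0 0 0.002" --pt "0 0 0.002" --pt "0 0 0.0015" --pt "0 0 0.001" --pt "0 0 0" --twist '[0, 0, 0, 0, 0]'

```text
time: 9.85
tool_pos: [569.3, 235.4, 116.0]
tcp_rot: [3.141, 0.005, -0.37]
contact_force: [-13.2, 3.9, 7.0]
grip_width: 36.0
finger_force: 30.0
```

```bash
python3 look.py pics/tilt2.png 30
```

```text
9.85 [569.3 235.4 116. ] [ 3.141  0.005 -0.37 ] [-13.2   3.9   7. ] [ 0.62  2.15 -0.05]
```

View pics/tilt2.png

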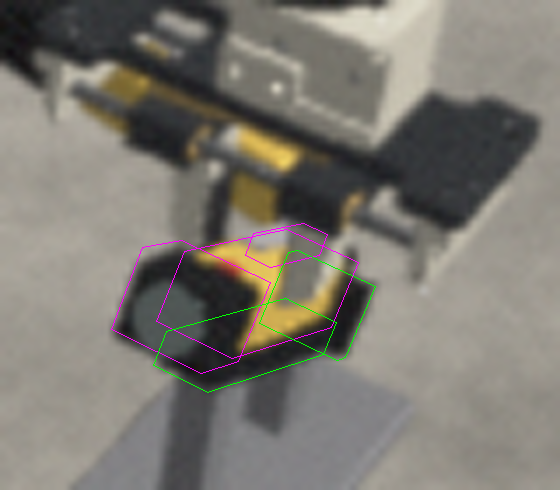

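The torch now matches the 30° outline on the rail. Next I'll slide it down the slope toward the stop.

Request:
jog_arm --pt "-0.003 0 0.00175" --pt "-0.003 0 0.00175" --pt "-0.003 0 0.00175" --pt "-0.003 0 0.00175" --pt "-0.003 0 0.00175" --pt "0 0 0" --twist '[0, 0, 0, 0, 0, 0]'

```text
time: 10.65
tool_pos: [559.9, 240.0, 107.8]
tcp_rot: [-3.138, -0.004, -0.371]
contact_force: [-0.7, -0.2, 6.2]
grip_width: 35.2
finger_force: 30.0
```

Request:
jog_arm --pt "-0.0017 0 0.001" --pt "-0.0017 0 0.001" --pt "0 0 0" --twist '[0, 0, 0]'

```text
time: 11.02
tool_pos: [557.1, 241.2, 106.0]
tcp_rot: [-3.138, -0.005, -0.371]
contact_force: [-0.7, 0.5, 7.2]
grip_width: 35.6
finger_force: 30.0
```

Request:
jog_arm --pt "-0.0017 0 0.001" --pt "0 0 0" --twist '[0, 0]'

```text
time: 11.28
tool_pos: [555.6, 241.8, 105.1]
tcp_rot: [-3.138, -0.005, -0.371]
contact_force: [1.0, -0.1, 7.7]
grip_width: 35.7
finger_force: 30.0
```

Request:
jog_arm --pt "-0.0017 0 0.001" --pt "0 0 0" --twist '[0, 0]'

```text
time: 11.52
tool_pos: [554.0, 242.4, 104.1]
tcp_rot: [-3.138, -0.005, -0.371]
contact_force: [0.4, -0.5, 7.2]
grip_width: 35.7
finger_force: 30.0
```

Request:
jog_arm --pt "-0.0017 0 0.001" --pt "0 0 0" --twist '[0, 0]'

```text
time: 11.78
tool_pos: [552.5, 243.1, 103.1]
tcp_rot: [-3.138, -0.005, -0.371]
contact_force: [0.3, 0.5, 8.3]
grip_width: 35.6
finger_force: 30.0
```

Request:
jog_arm --pt "-0.0017 0 0.001" --pt "0 0 0" --twist '[0, 0]'

```text
time: 12.02
tool_pos: [551.4, 243.5, 102.4]
tcp_rot: [-3.138, -0.006, -0.371]
contact_force: [0.7, -0.1, 8.4]
grip_width: 35.7
finger_force: 30.0
```

```bash
python3 look.py pics/tilt3.png 30
```

```text
12.025 [551.4 243.5 102.4] [-3.138 -0.006 -0.371] [ 0.7 -0.1  8.4] [-0.07 -0.5  -0.04]
```

View pics/tilt3.png

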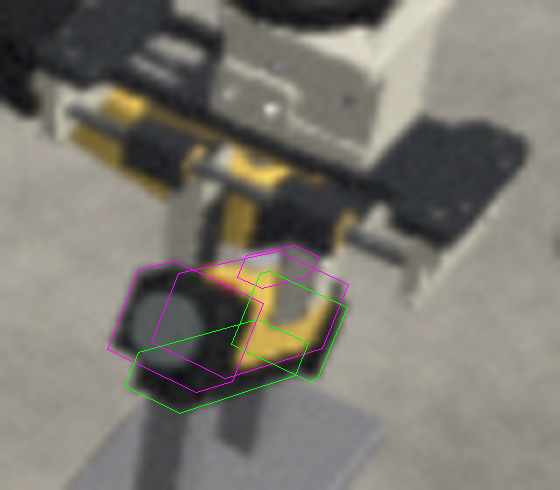

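Request:
jog_arm --pt "-0.0017 0 0.001" --pt "0 0 0" --twist '[0, 0]'

```text
time: 12.32
tool_pos: [551.5, 243.5, 102.4]
tcp_rot: [-3.137, -0.01, -0.371]
contact_force: [3.7, -3.1, 12.0]
grip_width: 35.4
finger_force: 30.0
```

Request:
jog_arm --pt "-0.0017 0 0.001" --pt "0 0 0" --twist '[0, 0]'

```text
time: 12.58
tool_pos: [551.6, 243.6, 102.4]
tcp_rot: [-3.136, -0.013, -0.371]
contact_force: [8.8, -6.4, 14.3]
grip_width: 35.5
finger_force: 30.0
```

The tool has stopped against the stop, with TCP z at 102.4 against 102.9 expected when flush. I'll ease off the load and let go.

Request:
jog_arm --pt "0.0017 0 -0.001" --pt "0.0012 0 -0.0007" --pt "0 0 0" --twist '[0, 0, 0]'

```text
time: 12.95
tool_pos: [551.5, 243.6, 102.4]
tcp_rot: [-3.137, -0.007, -0.371]
contact_force: [2.6, -1.3, 10.5]
grip_width: 35.7
finger_force: 30.0
```

Request:
jog_arm --pt "0 0 0" --pt "0 0 0" --pt "0 0 0" --pt "0 0 0" --pt "0 0 0" --pt "0 0 0" --pt "0 0 0" --pt "0 0 0" --twist '[0, 0, 0, 0, 0, 0, 0, 0]' --jaw 0.08

```text
time: 13.95
tool_pos: [548.3, 243.3, 99.7]
tcp_rot: [3.142, -0.0, -0.371]
contact_force: [0.0, 0.8, 0.2]
grip_width: 79.8
finger_force: 0.0
```

Request:
jog_arm --pt "0 0 -0.005" --pt "0 0 -0.015" --pt "0 0 -0.03" --pt "0 0 -0.04" --pt "0 0 -0.04" --pt "-0.04 0 -0.02" --pt "-0.05 0 0" --pt "-0.05 0 0" --pt "-0.05 0 0" --pt "0 0 0" --twist '[0, 0, 0, 0, 0, 0, 0, 0, 0, 0]'

```text
time: 15.2
tool_pos: [368.8, 313.2, 251.5]
tcp_rot: [-3.14, -0.001, -0.367]
contact_force: [0.3, 0.0, -0.1]
grip_width: 79.8
finger_force: 0.0
```

Run:
```python
from h import *
out=[]
g=Trail([498.7,262.7,-.371],np.array([[80,0,0.]]))[0]
for n in P:
    im=bot.capture(n); c=proj(n,g+[0,0,20])[0].astype(int)
    a=cv2.resize(im[c[1]-35:c[1]+35,c[0]-28:c[0]+28],None,fx=7,fy=7,interpolation=2)
    b=a.copy()
    for X,col in [(Trail([498.7,262.7,-.371],X+[80,0,0]),(255,0,255)) for X in torch]:
        q=(proj(n,X)-[c[0]-28.5,c[1]-35.5])*7
        cv2.polylines(a,[cv2.convexHull(np.round(q).astype(np.int32))],True,col,1)
    out+= [a]
cv2.imwrite("pics/end.png",np.hstack(out))
```

```text
(no output)
```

View pics/end.png

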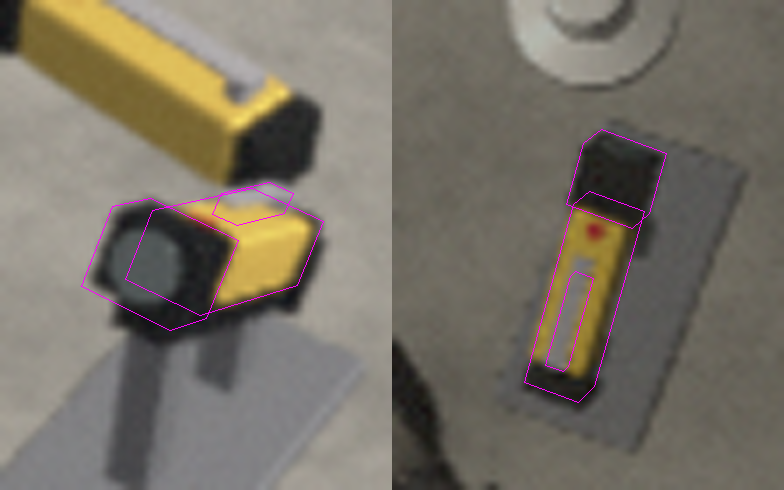

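Both views show the torch lying along the rail, clip up and lens at the high end. Its tail is at the stop (end.png scene (315,240), top (560,385)), the arm is clear, and the big torch nearby hasn't moved. I'll hand it in.

```bash
python3 -c "
from plant import bot
print(bot.close_job())"
```

```text
the job is handed in; nothing more can be done
None
```

The middle-sized yellow torch is lying on the charging rail, clip up, lens at the high end and tail against the stop; I let go, moved the arm clear and handed the job in at about 15 s.

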